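Close the coffee canister and hang up its scoop

ROBOT

A 6-joint arm with a two-finger parallel gripper is mounted at the origin on a cart in front of the work surface, level with it; the furniture and walls round the work are solid. World frame = base frame: x ahead of the robot, y to its left, z up, the work surface at z = 0. Lengths are in mm, angles in rad, forces in N, time in s.
With the tool pointing down it reaches from about 300 to 1000 mm from the base axis. Payload 5.1 kg.
Tool frame: the origin (TCP) lies midway between the tips of the shut fingers; the grasp point (between the pads) lies 19 mm behind it; z points along the fingers, y is the line along which they close (so a half turn about z gives the same grasp; the last joint's range is limited). The gripper opens to 95 mm and grips with 3 to 60 N. Pads are 20 mm wide; open, the fingers measure 119 mm over their backs; the gripper's body (75 mm by 180 mm) begins 59 mm behind the grasp point.
Start: joints at [-1.206, 0.124, 1.65, -0, 1.367, -0.083], TCP at [281.407, -585.914, 214.656] pointing down, gripper open.
Joint ranges: [-2.61, 2.61], [-1.02, 2.33], [0.03, 2.71], [-1.35, 4.49], [0.32, 2.68], [-2.91, 2.91]. Speed limits (rad/s): [2.57, 2.57, 3.14, 3.14, 3.14, 3.14].

INTERFACE

Orientations are given as a unit quaternion [w, x, y, z].
In Python, from station import env gives the robot as it stands.
- The arm moves only by the tool servo_tool, never from a script. Its argument "motion" is a list of rows, each an object of numbers: "x", "y", "z": the shift along the tool's x, y, z in m; "wx", "wy", "wz": the turn, a rotation vector about the tool's x, y, z in degrees; "hand": the gripper command: -1 is fully open, 1 is shut, values between are in proportion. In form: [{"x": .., "y": .., "z": .., "wx": .., "wy": .., "wz": .., "hand": ..}, ...]. A call has 1 to 12 rows; each row is the pose to reach, as a shift and turn from the pose commanded when the call began, along the tool's axes at that moment; what a row does not reach only later rows make up. A row lasts 1/8 s, in which the tool goes at most 62.5 mm and 10.7 degrees, less where a joint would pass 70% of its speed; a pose out of reach is approached as far as the arm can. A call with a gripper value outside its range is refused whole. The fingers move at their own pace and stop on an object; the grip force is fixed at half the most. Time passes only in rows, so rows that repeat a pose let the fingers close. It gives the time, the measured TCP pose, the force, the opening and the grip force at its end, in the units of the state.
- env.state(): the state, without advancing time (a new reading comes with each control period).
- env.capture(name): name is "scene" or "top" or "wrist"; returns a dict with "color" (384x512x3 uint8, red, green, blue), "mtx" (3x3 intrinsics, pixels), "extrinsics" (4x4, takes a point from world to camera coordinates); the wrist camera has in their place "hand_eye" (4x4, takes a point from camera to tool coordinates, whose origin is the TCP and whose axes are the flange's). Camera axes: x right, y down, z forward; pixel columns grow to the right and rows downward; lengths in mm; the calibration is good to about 2 mm. A picture is of the moment at which its call begins: read the wrist's pose just before it. There is no depth.
- env.hand_in(): hands the job in; it is judged then, once.
The state is a dict: "time_s": time; "qpos": joint angles; "joint_velocities": joint speeds; "tau": joint torques, N m; "tool_pos": TCP position; "tool_rot": TCP orientation; "wrist_force": force on the tool from outside, world axes, zero at the start; "torque": the same for the moment, N m; "grip_width": opening from 0.0 (shut) to 1.0 (fully open); "finger_force": force on a finger pad.
Only numpy, scipy, OpenCV 4.12 (cv2) and the standard library are available. Lean on these libraries where they do the work, as an engineer would, in place of code of your own. Each camera call takes 0.05 s, during which the arm holds its last target. There are 200 camera calls.

TASK

Put the coffee things away: turn the canister's lid clockwise by its crossbar until the gasket grips and it is snug, without overtightening it, and hang the scoop by its eye on the stand's upward-slanting hook so that it hangs freely at rest. Do not knock or shift the glasses, cup and small things standing around.

Things in the scene. Friction and masses are not known exactly. Their poses are not given: they have to be found in the camera images.
- canister: White ceramic coffee canister, 106 mm across, 96 mm high, fixed to the worktop, left or right of the middle (the hook stand is on the other side). Origin: centre of its underside, z up. Two small white ribs on its +y and -y sides, 57 mm from the axis, end at the shoulder, z = 94 mm: the crossbar lies in line with them when the gasket first grips.
- lid_bar (a point): Centre of the steel crossbar, on the axis of the canister's wooden screw lid (94 mm across), half-way up the bar, 10.5 mm above the lid's top. The bar is 124 mm long (62 mm each side, past the canister's edge), 14 mm thick, 21 mm high; both ends alike. x runs along the bar, z up. Height 128 mm at lid_turn 0, falling 1.6 mm per rad as the lid screws down.
- lid_turn (a joint): How far the lid has been screwed down towards its seat, rad; grows clockwise from above; starts at 0.3 to 1.3. It turns with a steady drag of 0.25 N m and stays where left. At 2.2, its end, the lid is seated, the bar is in line with the canister's ribs and the gasket begins to grip.
- lid_squeeze (a joint): How far the lid has been turned on past its seat, squeezing the gasket, rad; clockwise from above; starts at 0. Needs 0.40 N m to begin, then 1.4 N m more per rad. Snug is 0.5 to 0.75 N m, about 0.1 to 0.25; beyond 0.40 (0.96 N m) it is overtightened. It stays where left up to about 0.28; let go beyond that it springs back to 0.15 to 0.28.
- hook_stand: Scoop stand, fixed: marble foot 104 mm across, 16 mm high; upright 16 mm steel post on its axis with a 20 mm ball, top at 187 mm; one hook of 8 mm steel bar on its -x side. Origin: centre of its underside, z up. The hook leaves the post level at z = 165 mm, runs 30 mm to -x, then rises at 45 degrees to its free tip 70 mm from the axis at z = 205 mm.
- hook_bend (a point): Centre of the bar at the hook's bend, the low point where the scoop's eye comes to rest; axes as the stand's. The free part of the hook runs from here to hook_tip, (-40, 0, +40) mm away in the stand's axes.
- hook_tip (a point): Centre of the rounded free tip of the hook; axes as the stand's.
- scoop_grip (a point): Middle of the handle of the loose steel coffee scoop (70 g, 156 mm long), which lies level with its bowl the right way up; this point is 24 mm above the worktop. x runs along the handle from the bowl to the hanging eye, z up. The handle is 12 mm wide and 8 mm high, straight from 45 mm behind to 40 mm ahead of this point.
- scoop_eye (a point): Centre of the scoop's hanging eye, 55 mm along +x from scoop_grip: a flat ring 34 mm across outside, 24 mm hole, 5 mm thick, its hole along the scoop's z. Axes as scoop_grip.
- scoop_bowl (a point): Middle of the scoop's open bowl (44 mm across, 28 mm high, flat base 38 mm across), 65 mm behind scoop_grip along -x and 10 mm lower. The scoop's weight is mostly here.
- highball: Bystander: straight glass tumbler, 69 mm across, 112 mm high, behind the canister; origin under its centre.
- stemless: Bystander: stemless wine glass, 88 mm across, 115 mm high, behind the canister; origin under its centre.
- tumbler: Bystander: glass in a woven sleeve, 84 mm across, 130 mm high, behind the hook stand; origin under its centre.
- sugar_bowl: Bystander: white open sugar bowl, 67 mm across, 40 mm high, behind the hook stand; origin under its centre.
- stopper: Bystander: bottle stopper standing on its head, 36 mm across, 52 mm high, beside the scoop's handle; origin under its centre.
- cork: Bystander: wine cork standing on end, 24 mm across, 44 mm high, on the other side of the scoop's handle; origin under its centre.
- teacup: Bystander: white tea cup, 91 mm across, 122 mm with its ear, 72 mm high, behind the scoop; origin under its middle.
- scoop: The loose steel coffee scoop as a whole; origin at the foot of the handle's middle, level with the underside of the bowl (24 mm below scoop_grip). Axes as scoop_grip.
There are look-alikes about, which are no part of the job. Several things look just like the scoop: the one meant starts farthest to the robot's left.

How it is judged (in metres and radians):
At the end, for the whole second after the job is handed in: The lid is seated (lid_turn over 2.15) and turned 0.05 to 0.40 rad past its seat (lid_squeeze); the scoop hangs on the hook with the centre of its eye within 18 mm of the hook's bend, eye up and handle within 0.35 rad of vertical, bowl below 90 mm, moving slower than 0.05 m/s (value of joint lid_turn above 2.15 rad and value of joint lid_squeeze between 0.05 and 0.4 rad and distance between scoop_eye and hook_bend below 0.018 m and angle between scoop_grip's own x axis and vertical below 0.35 rad and height (world z) of scoop_bowl below 0.09 m and linear speed of scoop below 0.05 m/s); the robot touches nothing.
It fails at once if the lid is overtightened (turned more than 0.40 rad past its seat) (value of joint lid_squeeze above 0.4 rad).
It fails at once if a glass behind the canister is shifted by more than 30 mm or tipped (distance of any of highball, stemless from where it was at the start of the episode above 0.03 m or angle between any of highball, stemless's own z axis and vertical above 0.4 rad).
It fails at once if the woven tumbler or the sugar bowl is shifted by more than 30 mm or tipped (distance of any of tumbler, sugar_bowl from where it was at the start of the episode above 0.03 m or angle between any of tumbler, sugar_bowl's own z axis and vertical above 0.4 rad).
It fails at once if the stopper or the cork is shifted by more than 30 mm or tipped (distance of any of stopper, cork from where it was at the start of the episode above 0.03 m or angle between any of stopper, cork's own z axis and vertical above 0.4 rad).
It fails at once if the tea cup is shifted by more than 30 mm or tipped (distance of teacup from where it was at the start of the episode above 0.03 m or angle between teacup's own z axis and vertical above 0.4 rad).
It also fails if it takes over 61 s, if anything falls off the work surface, if the arm or the gripper's body presses on something with over 40 N, if the wrist force passes 120 N, or if a joint passes its speed limit or range.

## Working session

There is one attempt and no reset: what is moved stays moved. The work goes in short steps, Python scripts to look and compute and a tool call to move; the robot and the scene stay as the last step left them, time stands still between calls to the robot, and variables do not carry over. Pictures are saved under pics/ and viewed, at most 10 in all, crops included, and the job is handed in when it is done.

Besides the shell and the picture viewer there is one more tool, called as name([rows], argument=value, ...), one row to a line, values as JSON. servo_tool: Moves the arm, as the interface text tells. Its arguments: {"type":"object","properties":{"motion":{"type":"array"}},"required":["motion"]}

```bash
mkdir -p pics; ls; python3 - <<'E'
from station import env
import cv2, numpy as np
for n in("scene","top"):
    c=env.capture(n); cv2.imwrite(f"pics/{n}0.png",cv2.resize(c["color"][:,:,::-1],(800,600),interpolation=cv2.INTER_CUBIC))
    print(n,np.round(c["mtx"],1).tolist(),np.round(c["extrinsics"],3).tolist())
s=env.state();print(s)
E
```

```text
pics
scene [[468.0, 0.0, 258.9], [0.0, 468.0, 187.3], [0.0, 0.0, 1.0]] [[-0.698, -0.716, -0.012, 326.658], [-0.422, 0.425, -0.801, 367.638], [0.578, -0.554, -0.599, 1248.979], [0.0, 0.0, 0.0, 1.0]]
top [[354.0, 0.0, 251.5], [0.0, 354.0, 188.5], [0.0, 0.0, 1.0]] [[0.017, -1.0, -0.017, -57.615], [-0.993, -0.015, -0.118, 565.406], [0.117, 0.019, -0.993, 1215.275], [0.0, 0.0, 0.0, 1.0]]
{'time_s': 0.1, 'qpos': array([-1.20565573e+00,  1.24434230e-01,  1.65153575e+00, -8.76604214e-07,
        1.36748330e+00, -8.25813512e-02]), 'joint_velocities': array([ 0.00048421, -0.00059098, -0.00279038,  0.00066076,  0.00109087,
       -0.00048242]), 'tau': array([ 5.54826820e-04, -4.18880296e+01, -3.61096716e+01,  7.76214385e-02,
        4.61176224e-02, -7.60209423e-05]), 'tool_pos': array([ 281.17134022, -585.39991423,  213.51462371]), 'tool_rot': array([-9.20983512e-04,  9.75047157e-01,  2.21995892e-01, -1.31422386e-04]), 'wrist_force': array([0.03720248, 1.356554  , 0.22623175]), 'torque': array([ 0.01244898, -0.00531222, -0.01376095]), 'finger_force': 0.0, 'grip_width': 0.9991300741936596}
```

View pics/top0.png

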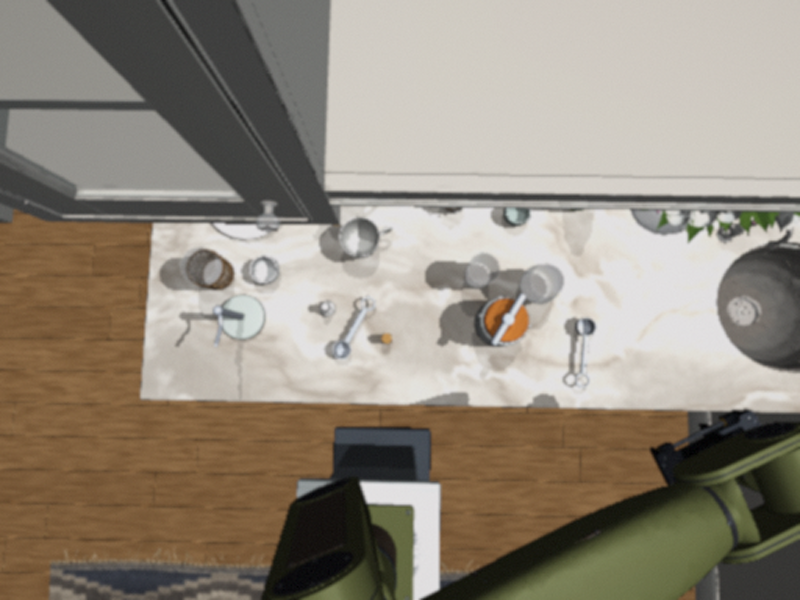

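View pics/scene0.png

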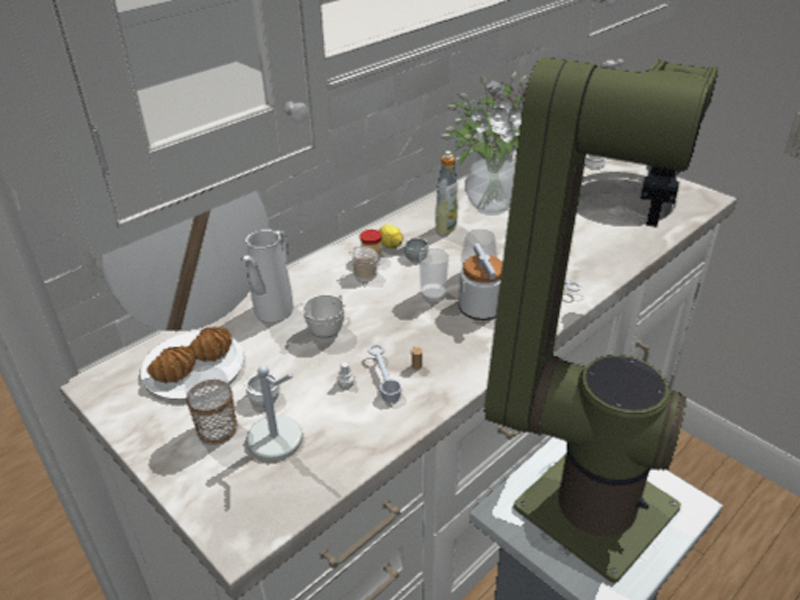

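The top view has two scoop-like things: A at (350,330) and B at (582,355). Image left is +y, the robot's left, so A is the one meant. I'll check it in an enlarged crop, together with the stand and canister.

```bash
python3 - <<'E'
from station import env
import cv2, numpy as np
a=env.capture("top")["color"][:,:,::-1]; b=env.capture("scene")["color"][:,:,::-1]
def crop(im,x,y,w,h,k=6):
    c=cv2.resize(np.ascontiguousarray(im[y:y+h,x:x+w]),(w*k,h*k),interpolation=cv2.INTER_CUBIC)
    for i in range(0,w,10):
        cv2.line(c,(i*k,0),(i*k,6),(0,0,255),1); cv2.putText(c,str(x+i),(i*k,16),0,.32,(0,0,255),1)
    for i in range(0,h,10):
        cv2.line(c,(0,i*k),(6,i*k),(0,0,255),1); cv2.putText(c,str(y+i),(8,i*k+4),0,.32,(0,0,255),1)
    return c
o=np.vstack([np.hstack([crop(a,105,180,66,50),crop(a,195,182,66,50)]),np.hstack([crop(a,293,172,66,50),crop(b,145,230,66,50)])])
cv2.imwrite("pics/m1.png",o)
E
```

```text
(no output)
```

View pics/m1.png

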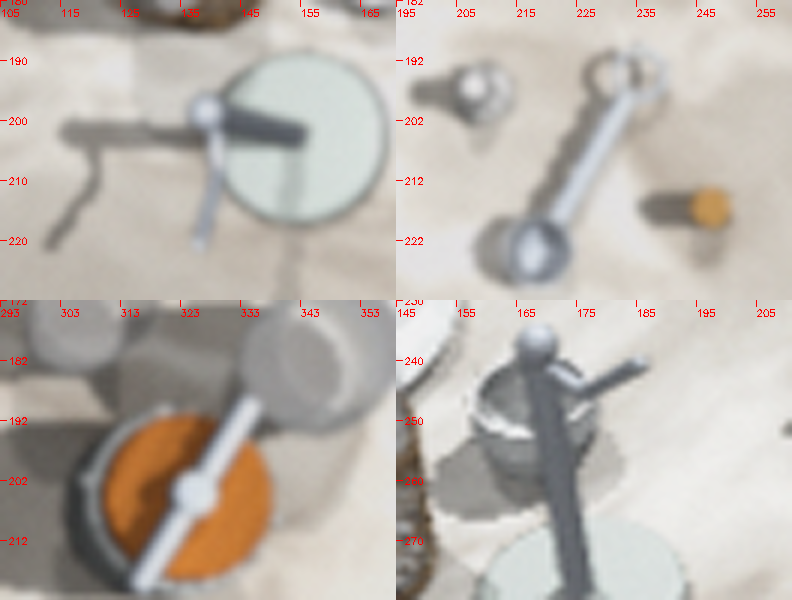

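```bash
cat > h.py <<'E'
from station import env
import numpy as np, cv2
from scipy.spatial.transform import Rotation as R
C=dict(top=None,scene=None)
def cam(n):
    c=env.capture(n); return c
def toolT(s=None):
    s=s or env.state(); q=s["tool_rot"]; T=np.eye(4); T[:3,:3]=R.from_quat([q[1],q[2],q[3],q[0]]).as_matrix(); T[:3,3]=s["tool_pos"]; return T
def ext(c,T=None):
    return c["extrinsics"] if "extrinsics" in c else np.linalg.inv(T@c["hand_eye"])
def ray(M,E,uv,z):
    d=E[:3,:3].T@np.linalg.solve(M,[uv[0],uv[1],1.]); o=-E[:3,:3].T@E[:3,3]
    return o+d*(z-o[2])/d[2]
def proj(M,E,p):
    q=M@(E[:3,:3]@np.asarray(p,float)+E[:3,3]); return q[:2]/q[2]
E
python3 - <<'E'
from h import *
c=cam("top");M,E=c["mtx"],c["extrinsics"]
for n,u,v,z in [("foot",155.3,203,16),("ball",139.7,198.7,177),("tip",138,220.8,205),("bowl",219,223.7,28),("eye",235,194.5,24),("knob",325.5,204,133),("barA",336,189,134),("barB",316.8,219,134),("cork",247.5,216.5,44),("stopper",209,197,48),("stemless",542*.64,283*.64,100),("highball",482*.64,270*.64,112),("tumbler",212*.64,268*.64,130),("sugar",263*.64,270*.64,40),("cup",358*.64,238*.64,72)]:
    print(n,ray(M,E,(u,v),z).round(0))
c2=cam("scene")
print(ray(c2["mtx"],c2["extrinsics"],(145+(538-396)/6,230+(342-300)/6),177).round(),ray(c2["mtx"],c2["extrinsics"],(145+(643-396)/6,230+(364-300)/6),205).round())
print("hand_eye",cam("wrist")["hand_eye"].round(3).tolist(),cam("wrist")["mtx"].tolist())
E
```

```text
foot [511. 295.  16.]
ball [512. 297. 177.]
tip [442. 290. 205.]
bowl [441.  64.  28.]
eye [545.  10.  24.]
knob [ 508. -289.  133.]
barA [ 557. -323.  134.]
barB [ 459. -261.  134.]
cork [467. -36.  44.]
stopper [532.  99.  48.]
stemless [ 588. -367.  100.]
highball [ 612. -237.  112.]
tumbler [605. 332. 130.]
sugar [617. 247.  40.]
cup [686.  31.  72.]
[513. 297. 177.] [442. 288. 205.]
hand_eye [[-0.001, -0.955, -0.295, 83.975], [1.0, -0.001, -0.0, 0.513], [-0.0, -0.295, 0.955, -171.258], [0.0, 0.0, 0.0, 1.0]] [[297.5754279300533, 0.0, 257.64421016261326], [0.0, 297.5754279300533, 195.16962865756747], [0.0, 0.0, 1.0]]
```

The mosaic shows scoop A with its bowl at raw (219,224) and its eye at (235,194.5). The bowl-to-eye length comes out at 117 mm, which matches the given 120. The stand's ball and foot agree at (511,296). Its hook runs toward -x with about 0.1 rad yaw, to the tip at raw (138,221). The bar ends are at (336,189) and (317,219). I'll do the lid first, from the bar's near end.

servo_tool([
  {"x": 0.05, "y": -0.035, "z": 0, "wz": -10, "hand": 0},
  {"x": 0.1, "y": -0.07, "z": 0, "wz": -20, "hand": 0},
  {"x": 0.15, "y": -0.105, "z": 0, "wz": -30, "hand": 0},
  {"x": 0.2, "y": -0.14, "z": 0, "wz": -40, "hand": 0},
  {"x": 0.25, "y": -0.175, "z": 0, "wz": -51, "hand": 0},
  {"x": 0.306, "y": -0.21, "z": 0, "wz": -61, "hand": 0},
  {"x": 0.306, "y": -0.21, "z": 0, "wz": -71, "hand": 0},
  {"x": 0.306, "y": -0.21, "z": 0, "wz": -81, "hand": 0},
  {"x": 0.306, "y": -0.21, "z": 0, "wz": -92, "hand": 0},
  {"x": 0.306, "y": -0.21, "z": 0, "wz": -102, "hand": 0},
  {"x": 0.306, "y": -0.21, "z": 0, "wz": -112, "hand": 0},
  {"x": 0.306, "y": -0.21, "z": 0, "wz": -122, "hand": 0},
])

```text
$.motion[0]: bad value
```

```bash
cat >> h.py <<'E'
def show():
    s=env.state();T=toolT(s);q=s["qpos"];print("t",round(s["time_s"],2),"pos",s["tool_pos"].round(1),"xang",np.degrees(np.arctan2(T[1,0],T[0,0])).round(2),"z",T[:3,2].round(3),"q",q.round(3),"F",s["wrist_force"].round(1),"M",s["torque"].round(2),"grip",round(s["grip_width"],3),round(s["finger_force"],1));return s,T
E
python3 - <<'E'
from h import *
c=cam("top");M,E=c["mtx"],c["extrinsics"];print("rib",ray(M,E,(307.7,202),94).round(1))
s,T=show();w=cam("wrist");W=ext(w,T)
im=np.ascontiguousarray(w["color"][:,:,::-1]);im=cv2.resize(im,(800,600),interpolation=cv2.INTER_CUBIC);cv2.imwrite("pics/w1.png",im)
for n,p in dict(lidc=(508,-289,136),barB=(459,-261,134),barA=(557,-323,134)).items(): print(n,(proj(w["mtx"],W,p)*1.5625).round())
E
```

```text
rib [ 516.6 -237.3   94. ]
t 0.45 pos [ 281.4 -585.9  214.6] xang 25.66 z [-0.  0. -1.] q [-1.206  0.124  1.65   0.     1.367 -0.083] F [-0.2  0.5 -0.3] M [ 0.01 -0.03 -0.01] grip 0.997 0.0
lidc [ -77. -571.]
barB [-168. -435.]
barA [  55. -693.]
```

View pics/w1.png

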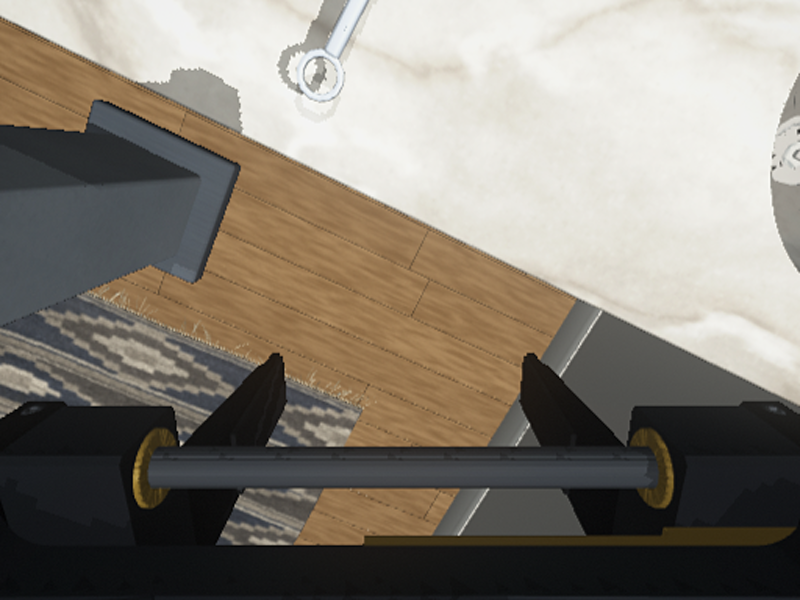

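The move was refused, perhaps because wx and wy were missing. The picture only shows the start view, with the decoy's ring at (318,75). I'll retry with all the keys.

servo_tool([
  {"x": 0.05, "y": -0.035, "z": 0, "wx": 0, "wy": 0, "wz": -10, "hand": 0},
  {"x": 0.1, "y": -0.07, "z": 0, "wx": 0, "wy": 0, "wz": -20, "hand": 0},
  {"x": 0.15, "y": -0.105, "z": 0, "wx": 0, "wy": 0, "wz": -30, "hand": 0},
  {"x": 0.2, "y": -0.14, "z": 0, "wx": 0, "wy": 0, "wz": -40, "hand": 0},
  {"x": 0.25, "y": -0.175, "z": 0, "wx": 0, "wy": 0, "wz": -51, "hand": 0},
  {"x": 0.306, "y": -0.21, "z": 0, "wx": 0, "wy": 0, "wz": -61, "hand": 0},
  {"x": 0.306, "y": -0.21, "z": 0, "wx": 0, "wy": 0, "wz": -71, "hand": 0},
  {"x": 0.306, "y": -0.21, "z": 0, "wx": 0, "wy": 0, "wz": -81, "hand": 0},
  {"x": 0.306, "y": -0.21, "z": 0, "wx": 0, "wy": 0, "wz": -92, "hand": 0},
  {"x": 0.306, "y": -0.21, "z": 0, "wx": 0, "wy": 0, "wz": -102, "hand": 0},
  {"x": 0.306, "y": -0.21, "z": 0, "wx": 0, "wy": 0, "wz": -112, "hand": 0},
  {"x": 0.306, "y": -0.21, "z": 0, "wx": 0, "wy": 0, "wz": -122, "hand": 0},
])

```text
time_s: 2.0
tool_pos: [466.3, -264.1, 214.8]
tool_rot: [0.0, 0.276, 0.961, -0.0]
wrist_force: [-0.5, 0.2, 0.2]
grip_width: 0.503
finger_force: 0.0
```

```bash
python3 - <<'E'
from h import *
s,T=show();w=cam("wrist");W=ext(w,T)
im=np.ascontiguousarray(w["color"][:,:,::-1]);im=cv2.resize(im,(800,600),interpolation=cv2.INTER_CUBIC);cv2.imwrite("pics/w2.png",im)
for n,p in dict(lidc=(508,-289,136),barB=(459,-261,134),barA=(557,-323,134),rib=(516.6,-237,94)).items(): print(n,(proj(w["mtx"],W,p)*1.5625).round())
E
```

```text
t 2.0 pos [ 466.3 -264.1  214.8] xang 147.99 z [ 0. -0. -1.] q [-0.616 -0.131  1.904  0.     1.368 -1.628] F [-0.5  0.2  0.2] M [ 0.02 -0.1   0.04] grip 0.503 0.0
lidc [405. 392.]
barB [401. 301.]
barA [400. 474.]
rib [477. 335.]
```

View pics/w2.png

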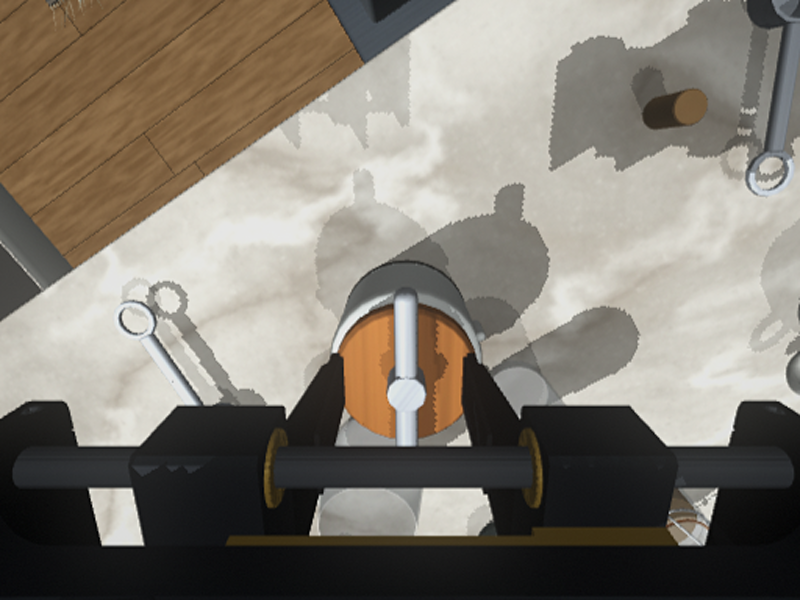

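The bar stands upright in the picture with its end at (404,290), the knob at (406,393) and the rib at (480,338), all where predicted. I'll descend and grip.

servo_tool([
  {"x": 0.002, "y": 0, "z": 0.04, "wx": 0, "wy": 0, "wz": 0, "hand": 0},
  {"x": 0.002, "y": 0, "z": 0.08, "wx": 0, "wy": 0, "wz": 0, "hand": 0},
  {"x": 0.002, "y": 0, "z": 0.095, "wx": 0, "wy": 0, "wz": 0, "hand": 0},
  {"x": 0.002, "y": 0, "z": 0.095, "wx": 0, "wy": 0, "wz": 0, "hand": 1},
  {"x": 0.002, "y": 0, "z": 0.095, "wx": 0, "wy": 0, "wz": 0, "hand": 1},
  {"x": 0.002, "y": 0, "z": 0.095, "wx": 0, "wy": 0, "wz": 0, "hand": 1},
  {"x": 0.002, "y": 0, "z": 0.095, "wx": 0, "wy": 0, "wz": 0, "hand": 1},
  {"x": 0.002, "y": 0, "z": 0.095, "wx": 0, "wy": 0, "wz": 0, "hand": 1},
])

```text
time_s: 3.05
tool_pos: [465.8, -262.8, 121.0]
tool_rot: [0.001, 0.278, 0.961, 0.0]
wrist_force: [2.3, 4.2, 5.0]
grip_width: 0.146
finger_force: 30.0
```

```bash
python3 - <<'E'
from h import *
s,T=show()
w=cam("wrist")
# arc table: centre C, clockwise turn a; shift in current tool axes
C=np.array([508,-289.]);p=s["tool_pos"][:2];print("r",p-C,np.hypot(*(p-C)),np.degrees(np.arctan2(*(p-C)[::-1])))
for a in range(5,85,5):
    r=np.radians(-a);Rm=np.array([[np.cos(r),-np.sin(r)],[np.sin(r),np.cos(r)]])
    d=C+Rm@(p-C)-p; t=T[:3,:3].T@np.r_[d,0]; print(a,t.round(1))
E
```

```text
t 3.05 pos [ 465.8 -262.8  121. ] xang 147.7 z [ 0.003  0.    -1.   ] q [-0.615 -0.054  1.996  0.002  1.198 -1.623] F [2.3 4.2 5. ] M [ 0.83 -0.62  0.33] grip 0.146 30.0
r [-42.22890094  26.24802826] 49.721615647160306 148.13634135323363
5 [-0.2  4.3  0. ]
10 [-0.7  8.6  0. ]
15 [-1.6 12.9  0. ]
20 [-2.9 17.   0. ]
25 [-4.5 21.   0. ]
30 [-6.5 24.9  0.1]
35 [-8.8 28.6  0.1]
40 [-11.4  32.    0.1]
45 [-14.3  35.3   0.1]
50 [-17.5  38.2   0.1]
55 [-20.9  40.9   0.1]
60 [-24.5  43.2   0.1]
65 [-28.4  45.3   0.1]
70 [-32.4  47.    0.1]
75 [-36.5  48.3   0.2]
80 [-40.7  49.3   0.2]
```

servo_tool([
  {"x": -0.0002, "y": 0.0043, "z": 0.0001, "wx": 0, "wy": 0, "wz": 5, "hand": 1},
  {"x": -0.0007, "y": 0.0086, "z": 0.0002, "wx": 0, "wy": 0, "wz": 10, "hand": 1},
  {"x": -0.0016, "y": 0.0129, "z": 0.0004, "wx": 0, "wy": 0, "wz": 15, "hand": 1},
  {"x": -0.0029, "y": 0.017, "z": 0.0005, "wx": 0, "wy": 0, "wz": 20, "hand": 1},
  {"x": -0.0045, "y": 0.021, "z": 0.0007, "wx": 0, "wy": 0, "wz": 25, "hand": 1},
  {"x": -0.0065, "y": 0.0249, "z": 0.0008, "wx": 0, "wy": 0, "wz": 30, "hand": 1},
  {"x": -0.0088, "y": 0.0286, "z": 0.001, "wx": 0, "wy": 0, "wz": 35, "hand": 1},
  {"x": -0.0114, "y": 0.032, "z": 0.0011, "wx": 0, "wy": 0, "wz": 40, "hand": 1},
  {"x": -0.0143, "y": 0.0353, "z": 0.0013, "wx": 0, "wy": 0, "wz": 45, "hand": 1},
  {"x": -0.0175, "y": 0.0382, "z": 0.0014, "wx": 0, "wy": 0, "wz": 50, "hand": 1},
  {"x": -0.0209, "y": 0.0409, "z": 0.0015, "wx": 0, "wy": 0, "wz": 55, "hand": 1},
  {"x": -0.0245, "y": 0.0432, "z": 0.0017, "wx": 0, "wy": 0, "wz": 60, "hand": 1},
])

```text
time_s: 4.6
tool_pos: [509.6, -238.7, 119.3]
tool_rot: [0.0, 0.722, 0.692, 0.001]
wrist_force: [1.1, 6.7, 7.8]
grip_width: 0.142
finger_force: 29.9
```

```bash
cat > lid.py <<'E'
from h import *
s,T=show()
C=np.array([508,-289.]);d=s["tool_pos"][:2]-C;u=d/np.hypot(*d)
F=s["wrist_force"];print("r",np.hypot(*d).round(1),"ang",np.degrees(np.arctan2(d[1],d[0])).round(2),"Ft(ccw+)",(F[1]*u[0]-F[0]*u[1]).round(2),"Fr",(F[:2]@u).round(2))
print("moment about axis", (d[0]*F[1]-d[1]*F[0])/1000+s["torque"][2])
E
python3 lid.py; python3 - <<'E'
from h import *
w=cam("wrist")
im=np.ascontiguousarray(w["color"][:,:,::-1]);cv2.imwrite("pics/w3.png",cv2.resize(im,(800,600),interpolation=cv2.INTER_CUBIC))
E
```

```text
t 4.6 pos [ 509.6 -238.7  119.3] xang 87.53 z [ 0.002  0.002 -1.   ] q [-0.535  0.011  1.935  0.003  1.195 -0.492] F [1.1 6.7 7.8] M [ 1.15 -0.37  0.33] grip 0.142 29.9
r 50.4 ang 88.2 Ft(ccw+) -0.92 Fr 6.76
moment about axis 0.2865372402261331
```

View pics/w3.png

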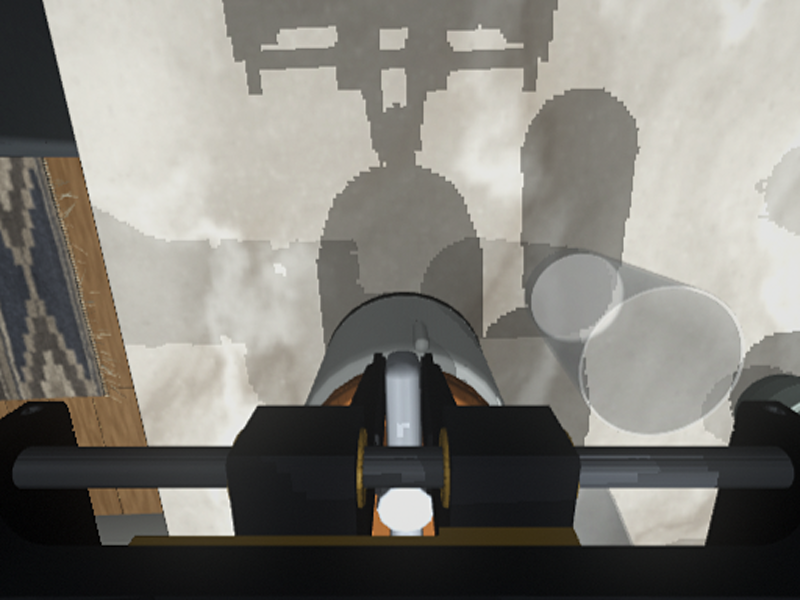

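The picture shows the bar held at x≈404 and the rib's top just right of it at about (423,348). I'll convert that to an angle.

```bash
python3 - <<'E'
from h import *
s=env.state();T=toolT(s);w=cam("wrist");W=ext(w,T)
for uv in [(423,348),(419,325),(404,350)]:
  for z in (94,130):
    p=ray(w["mtx"],W,np.array(uv)/1.5625,z);d=p[:2]-[508,-289];print(uv,p.round(1),np.hypot(*d).round(1),np.degrees(np.arctan2(d[1],d[0])).round(1))
print(w["extrinsics"] if "extrinsics" in w else "")
E
```

```text
(423, 348) [ 519.8 -237.    94. ] 53.3 77.3
(423, 348) [ 518.6 -222.1  130. ] 67.8 81.0
(419, 325) [ 518.3 -225.8   94. ] 64.0 80.7
(419, 325) [ 517.5 -212.9  130. ] 76.6 82.9
(404, 350) [ 511.1 -237.6   94. ] 51.5 86.6
(404, 350) [ 511.5 -222.6  130. ] 66.5 87.0
```

servo_tool([
  {"x": 0, "y": 0.0017, "z": 0, "wx": 0, "wy": 0, "wz": 2, "hand": 1},
  {"x": -0.0001, "y": 0.0035, "z": 0.0001, "wx": 0, "wy": 0, "wz": 4, "hand": 1},
  {"x": -0.0003, "y": 0.0052, "z": 0.0002, "wx": 0, "wy": 0, "wz": 6, "hand": 1},
  {"x": -0.0004, "y": 0.0061, "z": 0.0002, "wx": 0, "wy": 0, "wz": 7, "hand": 1},
  {"x": -0.0004, "y": 0.0061, "z": 0.0002, "wx": 0, "wy": 0, "wz": 7, "hand": 1},
])

```text
time_s: 5.32
tool_pos: [515.7, -239.2, 119.2]
tool_rot: [0.0, 0.762, 0.647, 0.002]
wrist_force: [2.1, 7.2, 5.9]
grip_width: 0.145
finger_force: 29.9
```

```bash
python3 lid.py
```

```text
t 5.33 pos [ 515.7 -239.2  119.2] xang 80.67 z [ 0.002  0.002 -1.   ] q [-0.53   0.024  1.922  0.003  1.194 -0.368] F [2.1 7.2 5.9] M [ 1.28 -0.46  0.3 ] grip 0.145 29.9
r 50.4 ang 81.15 Ft(ccw+) -0.99 Fr 7.39
moment about axis 0.25319648986946813
```

servo_tool([
  {"x": -0.0001, "y": 0.0026, "z": 0.0001, "wx": 0, "wy": 0, "wz": 3, "hand": 1},
  {"x": -0.0002, "y": 0.0044, "z": 0.0001, "wx": 0, "wy": 0, "wz": 5, "hand": 1},
  {"x": -0.0002, "y": 0.0044, "z": 0.0001, "wx": 0, "wy": 0, "wz": 5, "hand": 1},
])

```text
time_s: 5.7
tool_pos: [519.8, -240.0, 119.1]
tool_rot: [-0.0, 0.79, 0.614, 0.001]
wrist_force: [1.3, 8.4, 7.2]
grip_width: 0.149
finger_force: 29.9
```

```bash
python3 lid.py
```

```text
t 5.7 pos [ 519.8 -240.   119.1] xang 75.69 z [ 0.001  0.002 -1.   ] q [-0.528  0.033  1.913  0.003  1.195 -0.279] F [1.3 8.4 7.2] M [ 1.32 -0.23  0.4 ] grip 0.149 29.9
r 50.4 ang 76.51 Ft(ccw+) 0.68 Fr 8.45
moment about axis 0.43642073003304516
```

servo_tool([
  {"x": -0.0001, "y": 0.0026, "z": 0, "wx": 0, "wy": 0, "wz": 3, "hand": 1},
  {"x": -0.0002, "y": 0.0044, "z": 0, "wx": 0, "wy": 0, "wz": 5, "hand": 1},
  {"x": -0.0003, "y": 0.0052, "z": 0, "wx": 0, "wy": 0, "wz": 6, "hand": 1},
  {"x": -0.0003, "y": 0.0052, "z": 0, "wx": 0, "wy": 0, "wz": 6, "hand": 1},
])

```text
time_s: 6.2
tool_pos: [524.4, -241.4, 119.0]
tool_rot: [-0.001, 0.821, 0.572, 0.001]
wrist_force: [0.1, 8.4, 8.3]
grip_width: 0.149
finger_force: 30.0
```

```bash
python3 lid.py
```

```text
t 6.2 pos [ 524.4 -241.4  119. ] xang 69.71 z [ 0.001  0.003 -1.   ] q [-0.526  0.044  1.902  0.003  1.197 -0.172] F [0.1 8.4 8.3] M [ 1.45 -0.02  0.4 ] grip 0.149 30.0
r 50.4 ang 70.97 Ft(ccw+) 2.67 Fr 7.95
moment about axis 0.537497200900026
```

servo_tool([
  {"x": -0.0001, "y": 0.0017, "z": 0, "wx": 0, "wy": 0, "wz": 2, "hand": 1},
  {"x": -0.0001, "y": 0.0035, "z": 0, "wx": 0, "wy": 0, "wz": 4, "hand": 1},
  {"x": -0.0001, "y": 0.0035, "z": 0, "wx": 0, "wy": 0, "wz": 4, "hand": 1},
])

```text
time_s: 6.58
tool_pos: [527.6, -242.5, 119.0]
tool_rot: [-0.001, 0.84, 0.543, 0.001]
wrist_force: [0.8, 9.5, 9.0]
grip_width: 0.148
finger_force: 30.0
```

```bash
python3 lid.py
```

```text
t 6.58 pos [ 527.6 -242.5  119. ] xang 65.71 z [ 0.     0.003 -1.   ] q [-0.525  0.052  1.894  0.003  1.197 -0.102] F [0.8 9.5 9. ] M [1.49 0.03 0.45] grip 0.148 30.0
r 50.4 ang 67.12 Ft(ccw+) 2.98 Fr 9.09
moment about axis 0.6016425849240583
```

The torque reads 0.60 N m, with the bar about 0.16–0.2 rad past its seat, so the lid is snug. I'll release, rise and go above the scoop.

servo_tool([
  {"x": 0, "y": 0, "z": 0, "wx": 0, "wy": 0, "wz": 0, "hand": 0},
  {"x": 0, "y": 0, "z": 0, "wx": 0, "wy": 0, "wz": 0, "hand": 0},
  {"x": 0, "y": 0, "z": 0, "wx": 0, "wy": 0, "wz": 0, "hand": 0},
  {"x": 0, "y": 0, "z": -0.05, "wx": 0, "wy": 0, "wz": 0, "hand": 0},
  {"x": 0, "y": 0, "z": -0.1, "wx": 0, "wy": 0, "wz": 0, "hand": 0},
])

```text
time_s: 7.2
tool_pos: [526.2, -244.1, 217.6]
tool_rot: [-0.001, 0.84, 0.542, -0.001]
wrist_force: [1.3, 0.1, 0.5]
grip_width: 0.497
finger_force: 0.0
```

servo_tool([
  {"x": 0.04, "y": -0.028, "z": 0, "wx": 0, "wy": 0, "wz": -10, "hand": 0},
  {"x": 0.08, "y": -0.056, "z": 0, "wx": 0, "wy": 0, "wz": -20, "hand": 0},
  {"x": 0.12, "y": -0.084, "z": 0, "wx": 0, "wy": 0, "wz": -30, "hand": 0},
  {"x": 0.16, "y": -0.112, "z": 0, "wx": 0, "wy": 0, "wz": -40, "hand": 0},
  {"x": 0.2, "y": -0.14, "z": 0, "wx": 0, "wy": 0, "wz": -50, "hand": 0},
  {"x": 0.242, "y": -0.167, "z": 0, "wx": 0, "wy": 0, "wz": -60, "hand": 0},
  {"x": 0.242, "y": -0.167, "z": 0, "wx": 0, "wy": 0, "wz": -70, "hand": 0},
  {"x": 0.242, "y": -0.167, "z": 0, "wx": 0, "wy": 0, "wz": -80, "hand": 0},
  {"x": 0.242, "y": -0.167, "z": 0, "wx": 0, "wy": 0, "wz": -87, "hand": 0},
  {"x": 0.242, "y": -0.167, "z": 0, "wx": 0, "wy": 0, "wz": -87, "hand": 0},
])

```text
time_s: 8.45
tool_pos: [474.5, 45.0, 217.4]
tool_rot: [-0.0, 0.237, 0.971, -0.0]
wrist_force: [0.4, -0.2, 0.3]
grip_width: 0.501
finger_force: 0.0
```

```bash
python3 - <<'E'
from h import *
s,T=show();w=cam("wrist");W=ext(w,T);t=cam("top")
im=np.ascontiguousarray(w["color"][:,:,::-1]);im=cv2.resize(im,(600,450),interpolation=cv2.INTER_CUBIC)
k=600/512
for n,p in dict(bowl=(441,64,28),eye=(545,10,24),grip=(475,46.5,28)).items():
    u=proj(w["mtx"],W,p)*k;print(n,u.round());cv2.circle(im,tuple(int(v) for v in u),3,(0,0,255),-1)
c=cv2.resize(np.ascontiguousarray(t["color"][170:225,290:365,::-1]),None,fx=2.6,fy=2.6,interpolation=cv2.INTER_CUBIC)
o=np.zeros((450,800,3),np.uint8);o[:,:600]=im;o[:c.shape[0],602:602+c.shape[1]]=c;cv2.imwrite("pics/w4.png",o)
E
```

```text
t 8.45 pos [474.5  45.  217.4] xang 152.55 z [-0. -0. -1.] q [-0.018 -0.274  2.021 -0.     1.395 -1.11 ] F [ 0.4 -0.2  0.3] M [ 0.06 -0.14  0.01] grip 0.501 0.0
bowl [304. 167.]
eye [304. 270.]
grip [304. 203.]
```

View pics/w4.png

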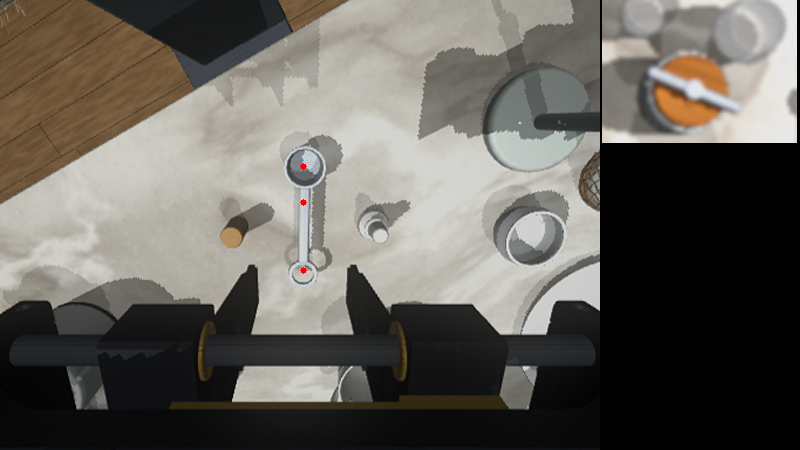

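The red marks for bowl, grip and eye lie on the scoop, with bowl at (305,168) and eye at (303,272). The inset shows the lid's bar turned, and the glasses haven't moved. I'll grasp the scoop.

servo_tool([
  {"x": 0, "y": 0, "z": 0.05, "wx": 0, "wy": 0, "wz": 0, "hand": 0},
  {"x": 0, "y": 0, "z": 0.1, "wx": 0, "wy": 0, "wz": 0, "hand": 0},
  {"x": 0, "y": 0, "z": 0.15, "wx": 0, "wy": 0, "wz": 0, "hand": 0},
  {"x": 0, "y": 0, "z": 0.19, "wx": 0, "wy": 0, "wz": 0, "hand": 0},
  {"x": 0, "y": 0, "z": 0.208, "wx": 0, "wy": 0, "wz": 0, "hand": 0},
  {"x": 0, "y": 0, "z": 0.208, "wx": 0, "wy": 0, "wz": 0, "hand": 0},
  {"x": 0, "y": 0, "z": 0.208, "wx": 0, "wy": 0, "wz": 0, "hand": 1},
  {"x": 0, "y": 0, "z": 0.208, "wx": 0, "wy": 0, "wz": 0, "hand": 1},
  {"x": 0, "y": 0, "z": 0.208, "wx": 0, "wy": 0, "wz": 0, "hand": 1},
  {"x": 0, "y": 0, "z": 0.208, "wx": 0, "wy": 0, "wz": 0, "hand": 1},
  {"x": 0, "y": 0, "z": 0.208, "wx": 0, "wy": 0, "wz": 0, "hand": 1},
])

```text
time_s: 9.93
tool_pos: [475.0, 45.2, 10.1]
tool_rot: [0.0, 0.236, 0.972, 0.0]
wrist_force: [-0.4, -1.0, 2.0]
grip_width: 0.12
finger_force: 30.0
```

```bash
python3 - <<'E'
from h import *
show()
E
```

```text
t 9.93 pos [475.   45.2  10.1] xang 152.66 z [ 0.001 -0.    -1.   ] q [-0.018 -0.032  2.186 -0.     0.987 -1.111] F [-0.4 -1.   2. ] M [ 0.07 -0.04  0.04] grip 0.12 30.0
```

servo_tool([
  {"x": 0, "y": 0, "z": -0.05, "wx": 0, "wy": 0, "wz": 0, "hand": 1},
  {"x": 0, "y": 0, "z": -0.1, "wx": 0, "wy": 0, "wz": 0, "hand": 1},
  {"x": 0, "y": 0, "z": -0.15, "wx": 0, "wy": 0, "wz": 0, "hand": 1},
  {"x": 0, "y": 0, "z": -0.2, "wx": 0, "wy": 0, "wz": 0, "hand": 1},
  {"x": 0, "y": 0, "z": -0.25, "wx": 0, "wy": 0, "wz": 0, "hand": 1},
  {"x": 0, "y": 0, "z": -0.25, "wx": 0, "wy": 0, "wz": 0, "hand": 1},
])

```text
time_s: 10.68
tool_pos: [477.0, 45.2, 265.0]
tool_rot: [0.005, 0.236, 0.972, 0.001]
wrist_force: [-0.3, -0.2, -0.2]
grip_width: 0.122
finger_force: 30.0
```

```bash
python3 - <<'E'
from h import *
from scipy.optimize import least_squares
show()
D=[([-1.206,.124,1.65,0,1.367],(281.4,-585.9,214.6)),([-.616,-.131,1.904,0,1.368],(466.3,-264.1,214.8)),([-.526,.044,1.902,.003,1.197],(524.4,-241.4,119)),([-.615,-.054,1.996,.002,1.198],(465.8,-262.8,121)),([-.018,-.274,2.021,0,1.395],(474.5,45,217.4))]
s=env.state();D.append((list(s["qpos"][:5]),tuple(s["tool_pos"])))
def f(p):
    o=[]
    for q,t in D:
        a=q[1];b=q[1]+q[2];x=p[0]+p[1]*np.sin(a)+p[2]*np.sin(b)+p[4]*np.cos(b);z=p[3]+p[1]*np.cos(a)+p[2]*np.cos(b)-p[4]*np.sin(b)
        X=R.from_euler('z',q[0]).apply([x,p[5],z]);o+=list(X-t)
    return o
r=least_squares(f,[0,400,400,0,0,54]);print(r.x.round(1),np.abs(r.fun).max().round(2))
E
```

```text
t 10.68 pos [477.   45.2 265. ] xang 152.66 z [ 0.01 -0.   -1.  ] q [-0.018 -0.299  1.962 -0.     1.47  -1.111] F [-0.3 -0.2 -0.2] M [ 0.07 -0.11 -0.02] grip 0.122 30.0
[  1.4 449.6 612.6 -63.5  45.3  53.9] 1.33
```

The scoop is held. I'll go to a staging spot, turn it and tilt it forward.

servo_tool([
  {"x": 0.046, "y": 0.02, "z": -0.01, "wx": 0, "wy": 0, "wz": -9, "hand": 1},
  {"x": 0.092, "y": 0.04, "z": -0.02, "wx": 0, "wy": 0, "wz": -18, "hand": 1},
  {"x": 0.138, "y": 0.06, "z": -0.03, "wx": 0, "wy": 0, "wz": -28, "hand": 1},
  {"x": 0.184, "y": 0.079, "z": -0.035, "wx": 0, "wy": 0, "wz": -38, "hand": 1},
  {"x": 0.184, "y": 0.079, "z": -0.035, "wx": 0, "wy": 0, "wz": -38, "hand": 1},
])

```text
time_s: 11.3
tool_pos: [345.6, 201.6, 293.6]
tool_rot: [-0.0, -0.096, 0.995, 0.0]
wrist_force: [-0.1, -0.4, -0.6]
grip_width: 0.123
finger_force: 30.0
```

servo_tool([
  {"x": 0, "y": 0, "z": 0, "wx": 0, "wy": -8, "wz": 0, "hand": 1},
  {"x": 0, "y": 0, "z": 0, "wx": 0, "wy": -16, "wz": 0, "hand": 1},
  {"x": 0, "y": 0, "z": 0, "wx": 0, "wy": -24, "wz": 0, "hand": 1},
  {"x": 0, "y": 0, "z": 0, "wx": 0, "wy": -30, "wz": 0, "hand": 1},
  {"x": 0, "y": 0, "z": 0, "wx": 0, "wy": -30, "wz": 0, "hand": 1},
  {"x": 0, "y": 0, "z": 0, "wx": 0, "wy": -30, "wz": 0, "hand": 1},
])

```text
time_s: 12.05
tool_pos: [347.8, 199.5, 294.2]
tool_rot: [0.257, -0.089, 0.962, 0.024]
wrist_force: [0.4, -0.8, 0.3]
grip_width: 0.12
finger_force: 30.0
```

```bash
python3 - <<'E'
from h import *
from scipy.optimize import least_squares
s,T=show()
D=[([-1.206,.124,1.65,0,1.367],(281.4,-585.9,214.6)),([-.616,-.131,1.904,0,1.368],(466.3,-264.1,214.8)),([-.526,.044,1.902,.003,1.197],(524.4,-241.4,119)),([-.615,-.054,1.996,.002,1.198],(465.8,-262.8,121)),([-.018,-.274,2.021,0,1.395],(474.5,45,217.4)),([-.018,-.032,2.186,0,.987],(475,45.2,10.1)),([-.018,-.299,1.962,0,1.47],(477,45.2,265))]
D.append((list(s["qpos"][:5]),tuple(s["tool_pos"])))
def fk(p,q):
    Rz=lambda a:R.from_euler('z',a);Ry=lambda a:R.from_euler('y',a)
    v=[0,p[6],0]; A=Rz(q[0]);B=A*Ry(q[1]);Cc=B*Ry(q[2]);Dd=Cc*Rz(q[3]);E=Dd*Ry(q[4])
    return A.apply([p[0],p[4],p[3]])+B.apply([0,0,p[1]])+Cc.apply([p[5],0,p[2]])+Dd.apply([0,p[6],0])+E.apply([0,0,p[7]]),E
f=lambda p:np.concatenate([fk(p,q)[0]-t for q,t in D])
for s6 in (0,54):
  r=least_squares(f,[0,450,550,200,54-s6,45,s6,250]);print(r.x.round(1),np.abs(r.fun).max().round(2))
print(fk(r.x,s["qpos"])[1].as_matrix()[:,2].round(3))
E
```

```text
t 12.05 pos [347.8 199.5 294.2] xang -169.41 z [ 0.49   0.091 -0.867] q [ 0.5   -0.888  2.326 -0.166  1.208 -1.236] F [ 0.4 -0.8  0.3] M [ 0.09  0.19 -0.02] grip 0.12 30.0
[-3.000e-01  4.518e+02  6.132e+02  2.229e+02  5.200e+01  4.190e+01
  1.700e+00  2.917e+02] 0.27
[-3.000e-01  4.518e+02  6.132e+02  2.229e+02  5.200e+01  4.190e+01
  1.700e+00  2.917e+02] 0.27
[ 0.49   0.091 -0.867]
```

```bash
cat > ik.py <<'E'
from h import *
from scipy.optimize import least_squares
P=[-.3,451.8,613.2,222.9,52,41.9,1.7,291.7]
lo=np.array([-2.61,-1.02,.03,-1.35,.32,-2.91]);hi=np.array([2.61,2.33,2.71,4.49,2.68,2.91])
Rz=lambda a:R.from_euler('z',a);Ry=lambda a:R.from_euler('y',a)
def fk(q,p=P):
    A=Rz(q[0]);B=A*Ry(q[1]);Cc=B*Ry(q[2]);Dd=Cc*Rz(q[3]);E=Dd*Ry(q[4])
    return A.apply([p[0],p[4],p[3]])+B.apply([0,0,p[1]])+Cc.apply([p[5],0,p[2]])+Dd.apply([0,p[6],0])+E.apply([0,0,p[7]]),E*Rz(q[5]+np.pi/2)
def ik(pos,Rt,q0):
    f=lambda q:np.r_[(fk(q)[0]-pos)/100,(fk(q)[1].inv()*Rt).as_rotvec()*3]
    r=least_squares(f,np.clip(q0,lo+.01,hi-.01),bounds=(lo,hi));return r.x,np.abs(r.fun).max()
def Rtool(head,tilt): # deg; scoop x heading; tool x=-scoop x
    h,t=np.radians([head,tilt]);z=np.array([np.sin(t)*np.cos(h),np.sin(t)*np.sin(h),-np.cos(t)])
    x=-np.array([np.cos(t)*np.cos(h),np.cos(t)*np.sin(h),np.sin(t)]);return R.from_matrix(np.c_[x,np.cross(z,x),z])
EYE=np.array([-79,0,-14.])
def tcp(eye,Rt): return eye-Rt.apply(EYE)
BEND=np.array([481,293,165.]);TIP=np.array([441.5,288.5,205])
E
python3 - <<'E'
from ik import *
s,T=show();q=s["qpos"];p,r=fk(q);print((p-s["tool_pos"]).round(2),np.abs(r.as_matrix()-T[:3,:3]).max().round(3))
h=(TIP-BEND)/np.linalg.norm(TIP-BEND)
for head in (5.7,15,25):
  print("head",head)
  for tilt in (30,40,50,60,70,80):
    o=[]
    for e in (TIP+25*h,BEND):
        Rt=Rtool(head,tilt);best=min((ik(tcp(e,Rt),Rt,g) for g in (q,[.5,-.6,2.3,-.8,.6,-.5],[.5,-.6,2.3,2.8,.6,2],[.5,-.6,2.3,3.5,.6,-2])),key=lambda a:a[1]);o.append((best[0].round(2).tolist(),round(best[1],2)))
    print(tilt,*o)
E
```

```text
t 12.05 pos [347.8 199.5 294.2] xang -169.41 z [ 0.49   0.091 -0.867] q [ 0.5   -0.888  2.326 -0.166  1.208 -1.236] F [ 0.4 -0.8  0.3] M [ 0.09  0.19 -0.02] grip 0.12 30.0
[-0.06  0.14 -0.04] 0.0
head 5.7
30 ([0.73, -0.58, 2.38, -0.37, 0.95, -0.79], np.float64(0.0)) ([0.64, -0.37, 2.34, -0.39, 0.75, -0.8], np.float64(0.0))
40 ([0.79, -0.62, 2.46, -0.6, 0.82, -0.57], np.float64(0.0)) ([0.69, -0.38, 2.42, -0.68, 0.6, -0.51], np.float64(0.0))
50 ([0.84, -0.61, 2.53, -0.9, 0.72, -0.28], np.float64(0.0)) ([0.73, -0.35, 2.48, -1.13, 0.52, -0.06], np.float64(0.0))
60 ([0.88, -0.55, 2.59, -1.3, 0.69, 0.12], np.float64(0.0)) ([0.75, -0.24, 2.53, 4.49, 0.56, 0.6], np.float64(0.09))
70 ([0.89, -0.4, 2.62, 4.49, 0.75, 0.61], np.float64(0.07)) ([0.78, -0.12, 2.53, 4.22, 0.73, 0.89], np.float64(0.0))
80 ([0.9, -0.25, 2.61, 4.24, 0.92, 0.89], np.float64(0.0)) ([0.78, 0.06, 2.5, 3.99, 0.97, 1.15], np.float64(0.0))
head 15
30 ([0.64, -0.66, 2.42, -0.24, 0.9, -1.09], np.float64(0.0)) ([0.56, -0.43, 2.38, -0.23, 0.7, -1.13], np.float64(0.0))
40 ([0.68, -0.72, 2.51, -0.4, 0.73, -0.94], np.float64(0.0)) 
[... 545 characters left out ...]
.71, 2.44, -0.06, 0.88, -1.46], np.float64(0.0)) ([0.46, -0.46, 2.41, -0.02, 0.68, -1.53], np.float64(0.0))
40 ([0.54, -0.79, 2.55, -0.1, 0.69, -1.42], np.float64(0.0)) ([0.46, -0.51, 2.5, -0.04, 0.45, -1.51], np.float64(0.0))
50 ([0.55, -0.84, 2.65, -0.18, 0.47, -1.34], np.float64(0.0)) ([0.47, -0.54, 2.56, -0.09, 0.32, -1.47], np.float64(0.19))
60 ([0.59, -0.86, 2.71, -0.52, 0.32, -0.99], np.float64(0.09)) ([0.52, -0.31, 2.64, 3.49, 0.32, 1.28], np.float64(0.23))
70 ([0.66, -0.59, 2.71, 4.08, 0.32, 0.73], np.float64(0.15)) ([0.48, -0.26, 2.64, 3.23, 0.46, 1.5], np.float64(0.0))
80 ([0.62, -0.39, 2.71, 3.5, 0.6, 1.3], np.float64(0.13)) ([0.48, -0.05, 2.62, 3.2, 0.83, 1.54], np.float64(0.0))
```

```bash
cat > go.py <<'E'
from ik import *
def rel(pos,Rt,cur):  # cur=(pos,R) commanded
    p,r=cur;return r.inv().apply(pos-p).round(1),np.degrees((r.inv()*Rt).as_rotvec()).round(1)
def cur():
    T=toolT();return T[:3,3],R.from_matrix(T[:3,:3])
h=(TIP-BEND)/np.linalg.norm(TIP-BEND)
E
python3 - <<'E'
from go import *
q=env.state()["qpos"]
Rt=Rtool(5.7,48);e=TIP+40*h;p=tcp(e,Rt);print("tcp",p.round(1),ik(p,Rt,q),rel(p,Rt,cur()))
E
```

```text
tcp [371.2 281.1 165.3] (array([ 0.85432828, -0.65626598,  2.52348604, -0.81298745,  0.77683268,
       -0.36319874]), np.float64(9.036455139721511e-11)) (array([ 31.2,  76. , 130.7]), array([  3.1, -18.1,   3.8]))
```

servo_tool([
  {"x": 0.006, "y": 0.015, "z": 0.026, "wx": 0.6, "wy": -3.6, "wz": 0.8, "hand": 1},
  {"x": 0.012, "y": 0.03, "z": 0.052, "wx": 1.2, "wy": -7.2, "wz": 1.5, "hand": 1},
  {"x": 0.018, "y": 0.045, "z": 0.078, "wx": 1.9, "wy": -10.9, "wz": 2.3, "hand": 1},
  {"x": 0.025, "y": 0.061, "z": 0.104, "wx": 2.5, "wy": -14.5, "wz": 3, "hand": 1},
  {"x": 0.031, "y": 0.076, "z": 0.131, "wx": 3.1, "wy": -18.1, "wz": 3.8, "hand": 1},
  {"x": 0.031, "y": 0.076, "z": 0.131, "wx": 3.1, "wy": -18.1, "wz": 3.8, "hand": 1},
  {"x": 0.031, "y": 0.076, "z": 0.131, "wx": 3.1, "wy": -18.1, "wz": 3.8, "hand": 1},
])

```text
time_s: 12.92
tool_pos: [372.2, 281.8, 166.9]
tool_rot: [0.407, -0.046, 0.912, 0.02]
wrist_force: [0.9, -0.5, 0.1]
grip_width: 0.123
finger_force: 30.0
```

```bash
python3 - <<'E'
from go import *
s,T=show();p,r=cur()
out=[]
for n in("top","scene"):
    c=cam(n);M,E=c["mtx"],c["extrinsics"];pts=dict(eye=p+r.apply(EYE),tip=TIP,bend=BEND,bowl=p+r.apply(EYE+[120,0,10]))
    uv={k:proj(M,E,v) for k,v in pts.items()};x0,y0=(uv["eye"]-[33,28]).round().astype(int);print(n,x0,y0,{k:v.round(1).tolist() for k,v in uv.items()})
    k=6;im=cv2.resize(np.ascontiguousarray(c["color"][y0:y0+60,x0:x0+66,::-1]),None,fx=k,fy=k,interpolation=cv2.INTER_CUBIC)
    for a,v in uv.items():
        if 0<v[0]-x0<66 and 0<v[1]-y0<60: cv2.drawMarker(im,tuple(int(t) for t in (v-[x0,y0]+.5)*k),dict(eye=(0,0,255),tip=(0,200,0),bend=(255,0,0),bowl=(0,200,255))[a],0,12,1)
    out.append(im)
cv2.imwrite("pics/p1.png",np.hstack(out))
E
```

```text
t 12.93 pos [372.2 281.8 166.9] xang -174.24 z [ 0.74   0.074 -0.668] q [ 0.853 -0.654  2.522 -0.815  0.775 -0.362] F [ 0.9 -0.5  0.1] M [0.03 0.42 0.  ] grip 0.123 30.0
top 102 202 {'eye': [135.2, 230.1], 'tip': [138.3, 221.1], 'bend': [141.8, 208.8], 'bowl': [146.6, 253.2]}
scene 159 209 {'eye': [191.9, 236.9], 'tip': [185.9, 240.9], 'bend': [177.3, 245.4], 'bowl': [215.0, 276.5]}
```

View pics/p1.png

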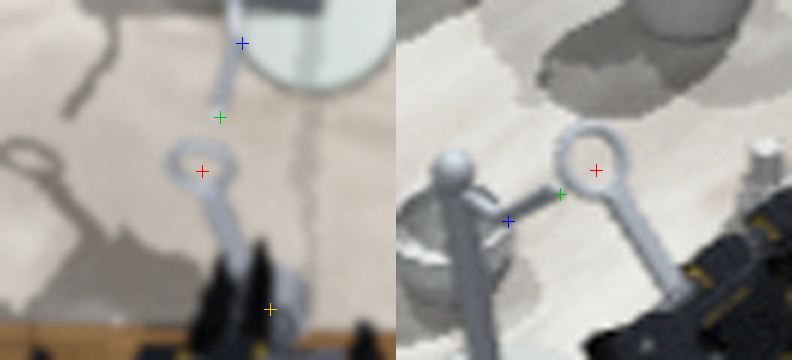

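The ring centre is at about (201,163) in the top half and (592,161) in the scene half. The hook tip is at (219,107) and (557,190). Relative to the tip the ring sits within 2 mm of prediction, slightly high. I'll thread it along the hook.

```bash
python3 - <<'E'
from go import *
q=env.state()["qpos"];Rt=Rtool(5.7,48)
for d,dz in ((30,-2),(55,-2),(93,-2),(93,-8)):
    v=-h*d+[0,0,dz];x,e=ik(tcp(TIP+40*h,Rt)+v,Rt,q);print(d,dz,Rt.inv().apply(v).round(1),x.round(2),round(e,3))
E
```

```text
30 -2 [ 3.1  0.3 31.3] [ 0.81 -0.56  2.52 -0.86  0.69 -0.31] 0.0
55 -2 [ 4.5  0.5 56.3] [ 0.77 -0.49  2.5  -0.92  0.62 -0.26] 0.0
93 -2 [ 6.6  0.9 94.2] [ 0.73 -0.36  2.48 -1.03  0.54 -0.16] 0.0
93 -8 [11.1  0.9 98.2] [ 0.73 -0.35  2.48 -1.05  0.53 -0.13] 0.0
```

servo_tool([
  {"x": 0.003, "y": 0, "z": 0.016, "wx": 0, "wy": 0, "wz": 0, "hand": 1},
  {"x": 0.003, "y": 0, "z": 0.031, "wx": 0, "wy": 0, "wz": 0, "hand": 1},
  {"x": 0.004, "y": 0, "z": 0.044, "wx": 0, "wy": 0, "wz": 0, "hand": 1},
  {"x": 0.0045, "y": 0.0005, "z": 0.056, "wx": 0, "wy": 0, "wz": 0, "hand": 1},
  {"x": 0.0045, "y": 0.0005, "z": 0.056, "wx": 0, "wy": 0, "wz": 0, "hand": 1},
])

```text
time_s: 13.65
tool_pos: [410.9, 285.7, 126.3]
tool_rot: [0.408, -0.045, 0.912, 0.02]
wrist_force: [0.3, -0.7, -1.5]
grip_width: 0.12
finger_force: 30.0
```

```bash
cat > see.py <<'E'
from go import *
import sys
s,T=show();p,r=cur();out=[]
for n in("top","scene"):
    c=cam(n);M,E=c["mtx"],c["extrinsics"];x0,y0=(proj(M,E,(TIP+BEND)/2)-[33,28]).round().astype(int)
    print(n,x0,y0,proj(M,E,p+r.apply(EYE)).round(1))
    out.append(cv2.resize(np.ascontiguousarray(c["color"][y0:y0+75,x0:x0+66,::-1]),None,fx=6,fy=6,interpolation=cv2.INTER_CUBIC))
cv2.imwrite(sys.argv[1],np.hstack(out))
E
python3 see.py pics/p2.png
```

```text
t 13.65 pos [410.9 285.7 126.3] xang -174.38 z [ 0.742  0.074 -0.667] q [ 0.772 -0.487  2.502 -0.923  0.622 -0.261] F [ 0.3 -0.7 -1.5] M [0.01 0.36 0.  ] grip 0.12 30.0
top 107 187 [139.2 217.4]
scene 149 215 [183.3 241.9]
```

View pics/p2.png

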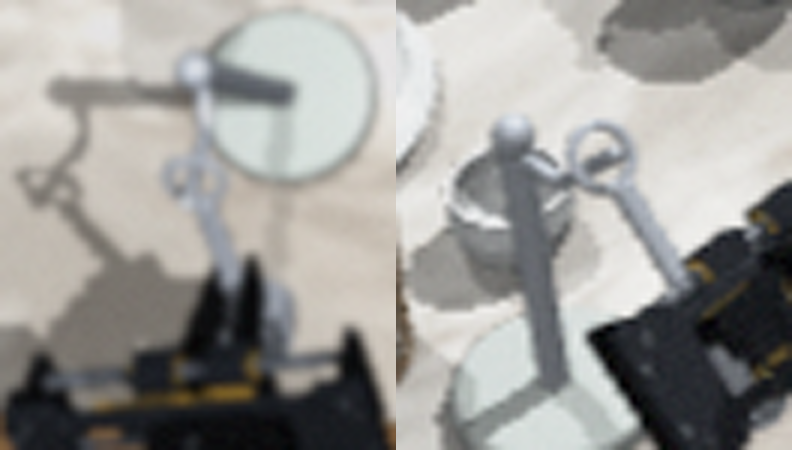

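The ring is threaded: the hook's tip shows inside it at (607,158) in the scene half, and the shadow agrees. I'll continue to the bend.

servo_tool([
  {"x": 0.0005, "y": 0, "z": 0.01, "wx": 0, "wy": 0, "wz": 0, "hand": 1},
  {"x": 0.001, "y": 0, "z": 0.02, "wx": 0, "wy": 0, "wz": 0, "hand": 1},
  {"x": 0.0015, "y": 0, "z": 0.03, "wx": 0, "wy": 0, "wz": 0, "hand": 1},
  {"x": 0.002, "y": 0, "z": 0.037, "wx": 0, "wy": 0, "wz": 0, "hand": 1},
  {"x": 0.002, "y": 0, "z": 0.037, "wx": 0, "wy": 0, "wz": 0, "hand": 1},
])

```text
time_s: 14.38
tool_pos: [436.0, 288.4, 97.8]
tool_rot: [0.406, -0.046, 0.912, 0.02]
wrist_force: [-0.4, 0.3, -0.5]
grip_width: 0.124
finger_force: 30.0
```

```bash
python3 - <<'E'
from go import *
s,T=show();p,r=cur();e=p+r.apply(EYE);print("eye",e.round(1),(e-BEND).round(1))
Rt=Rtool(5.7,52)
for dz in (-4,-8,-10):
    P_=tcp(np.array([482,293,165+dz]),Rt);x,er=ik(P_,Rt,s["qpos"]);print(dz,x.round(2),round(er,3),rel(P_,Rt,(p,r)))
E
```

```text
t 14.38 pos [436.  288.4  97.8] xang -174.17 z [ 0.74   0.074 -0.669] q [ 0.726 -0.366  2.478 -1.029  0.534 -0.161] F [-0.4  0.3 -0.5] M [0.02 0.37 0.07] grip 0.124 30.0
eye [478.2 292.7 165.9] [-2.8 -0.3  0.9]
-4 [ 0.74 -0.32  2.49 -1.26  0.51  0.07] 0.0 (array([-0.1,  0. , 11.6]), array([-0. , -4. ,  0.1]))
-8 [ 0.74 -0.31  2.49 -1.28  0.51  0.09] 0.0 (array([ 2.9,  0. , 14.2]), array([-0. , -4. ,  0.1]))
-10 [ 0.74 -0.31  2.49 -1.29  0.51  0.11] 0.0 (array([ 4.4,  0. , 15.6]), array([-0. , -4. ,  0.1]))
```

servo_tool([
  {"x": 0.0005, "y": 0, "z": 0.004, "wx": 0, "wy": -1, "wz": 0, "hand": 1},
  {"x": 0.001, "y": 0, "z": 0.008, "wx": 0, "wy": -3, "wz": 0, "hand": 1},
  {"x": 0.002, "y": 0, "z": 0.013, "wx": 0, "wy": -4, "wz": 0, "hand": 1},
  {"x": 0.002, "y": 0, "z": 0.013, "wx": 0, "wy": -4, "wz": 0, "hand": 1},
  {"x": 0.002, "y": 0, "z": 0.013, "wx": 0, "wy": -4, "wz": 0, "hand": 1},
])

```text
time_s: 15.0
tool_pos: [444.3, 289.8, 89.0]
tool_rot: [0.439, -0.045, 0.897, 0.022]
wrist_force: [0.9, 0.1, -0.6]
grip_width: 0.122
finger_force: 30.0
```

```bash
python3 see.py pics/p3.png; python3 -c "
from go import *
p,r=cur();print((p+r.apply(EYE)-BEND).round(1))"
```

```text
t 15.0 pos [444.3 289.8  89. ] xang -174.23 z [ 0.785  0.08  -0.614] q [ 0.735 -0.317  2.495 -1.277  0.51   0.091] F [ 0.9  0.1 -0.6] M [0.1  0.41 0.01] grip 0.122 30.0
top 107 187 [142.2 208.7]
scene 149 215 [177.2 246.7]
[ 0.6  0.5 -4.9]
```

View pics/p3.png

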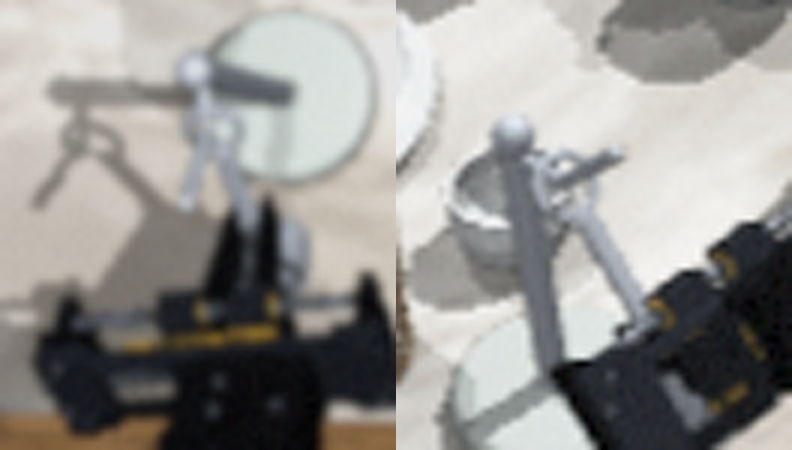

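The eye is at the bend with the hook tip protruding through it, tip at (620,155) in the scene half. I'll release and wait a moment.

servo_tool([
  {"x": 0, "y": 0, "z": 0, "wx": 0, "wy": 0, "wz": 0, "hand": 0.3},
  {"x": 0, "y": 0, "z": 0, "wx": 0, "wy": 0, "wz": 0, "hand": 0.1},
  {"x": 0, "y": 0, "z": 0, "wx": 0, "wy": 0, "wz": 0, "hand": 0},
  {"x": 0, "y": 0, "z": 0, "wx": 0, "wy": 0, "wz": 0, "hand": 0},
  {"x": 0, "y": 0, "z": 0, "wx": 0, "wy": 0, "wz": 0, "hand": 0},
  {"x": 0, "y": 0, "z": 0, "wx": 0, "wy": 0, "wz": 0, "hand": 0},
  {"x": 0, "y": 0, "z": -0.02, "wx": 0, "wy": 0, "wz": 0, "hand": 0},
  {"x": 0, "y": 0, "z": -0.05, "wx": 0, "wy": 0, "wz": 0, "hand": 0},
  {"x": 0, "y": 0, "z": -0.09, "wx": 0, "wy": 0, "wz": 0, "hand": 0},
  {"x": 0, "y": 0, "z": -0.13, "wx": 0, "wy": 0, "wz": 0, "hand": 0},
  {"x": 0, "y": 0, "z": -0.13, "wx": 0, "wy": 0, "wz": 0, "hand": 0},
])

```text
time_s: 16.48
tool_pos: [341.7, 280.9, 171.5]
tool_rot: [0.441, -0.046, 0.896, 0.025]
wrist_force: [-0.3, 0.2, -1.0]
grip_width: 0.5
finger_force: 0.0
```

```bash
python3 see.py pics/p4.png
```

```text
t 16.48 pos [341.7 280.9 171.5] xang -174.41 z [ 0.787  0.085 -0.611] q [ 0.966 -0.737  2.585 -0.931  0.844 -0.22 ] F [-0.3  0.2 -1. ] M [0.09 0.38 0.02] grip 0.5 0.0
top 107 187 [134.2 242.6]
scene 149 215 [201.  241.3]
```

View pics/p4.png

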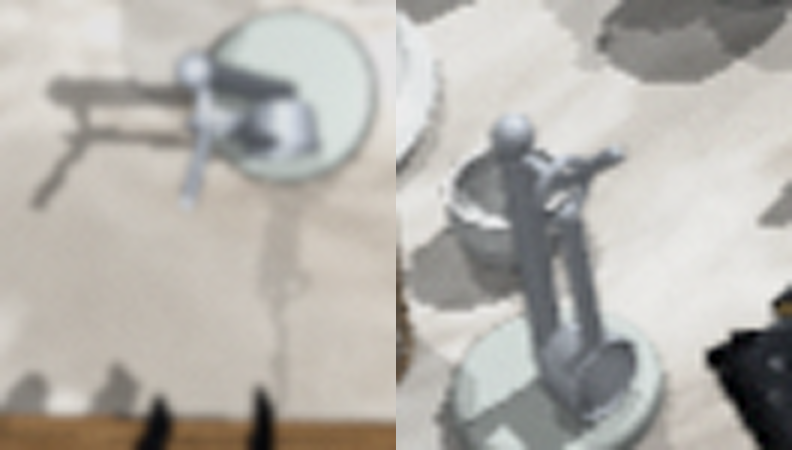

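The scoop hangs at the bend along the post with its bowl at (600,375) in the scene half. I've now used all my picture views, so I'll let it settle and check for rest by differencing frames.

servo_tool([
  {"x": 0, "y": 0, "z": -0.03, "wx": 0, "wy": 0, "wz": 0, "hand": 0},
  {"x": 0, "y": 0, "z": -0.03, "wx": 0, "wy": 0, "wz": 0, "hand": 0},
  {"x": 0, "y": 0, "z": -0.03, "wx": 0, "wy": 0, "wz": 0, "hand": 0},
  {"x": 0, "y": 0, "z": -0.03, "wx": 0, "wy": 0, "wz": 0, "hand": 0},
  {"x": 0, "y": 0, "z": -0.03, "wx": 0, "wy": 0, "wz": 0, "hand": 0},
  {"x": 0, "y": 0, "z": -0.03, "wx": 0, "wy": 0, "wz": 0, "hand": 0},
  {"x": 0, "y": 0, "z": -0.03, "wx": 0, "wy": 0, "wz": 0, "hand": 0},
  {"x": 0, "y": 0, "z": -0.03, "wx": 0, "wy": 0, "wz": 0, "hand": 0},
  {"x": 0, "y": 0, "z": -0.03, "wx": 0, "wy": 0, "wz": 0, "hand": 0},
  {"x": 0, "y": 0, "z": -0.03, "wx": 0, "wy": 0, "wz": 0, "hand": 0},
  {"x": 0, "y": 0, "z": -0.03, "wx": 0, "wy": 0, "wz": 0, "hand": 0},
  {"x": 0, "y": 0, "z": -0.03, "wx": 0, "wy": 0, "wz": 0, "hand": 0},
])

```text
time_s: 18.08
tool_pos: [318.6, 276.9, 186.9]
tool_rot: [0.439, -0.045, 0.897, 0.022]
wrist_force: [0.3, 1.0, 0.3]
grip_width: 0.497
finger_force: 0.0
```

```bash
python3 - <<'E'
from h import *
a=[cam("scene")["color"][235:290,165:195].astype(int) for _ in range(8)]
old=cv2.imread("pics/p4.png")[:,396:][3::6,3::6,::-1].astype(int)  # origin 149,215
print([int(np.abs(x-a[0]).max()) for x in a]); print("vs earlier >40:",int((np.abs(old[20:75,16:46]-a[0]).max(2)>40).sum()))
# lid bar angle from top view: bright bar pixels over the orange lid
t=cam("top");M,E=t["mtx"],t["extrinsics"];c0=proj(M,E,(508,-289,133))
hsv=cv2.cvtColor(t["color"],cv2.COLOR_RGB2HSV);pts=[]
for v in range(int(c0[1])-14,int(c0[1])+15):
    for u in range(int(c0[0])-14,int(c0[0])+15):
        d=np.hypot(u-c0[0],v-c0[1])
        if 5<d<12 and hsv[v,u,1]<90 and hsv[v,u,2]>150: pts.append(ray(M,E,(u,v),134)[:2])
pts=np.array(pts);w=np.linalg.svd(pts-pts.mean(0))[2][0];print(len(pts),pts.mean(0).round(),"bar angle",np.degrees(np.arctan2(w[1],w[0]))%180)
E
```

```text
[0, 7, 9, 8, 8, 8, 8, 8]
vs earlier >40: 0
59 [ 509. -289.] bar angle 67.9262849499036
```

```bash
python3 -c "
from station import env
print(env.hand_in())"
```

```text
the job is handed in; nothing more can be done
None
```

The job is handed in, with no verdict returned: the lid is snug at about 0.6 N m, roughly 0.16–0.2 rad past its seat; the scoop hangs at rest at the hook's bend; no bystander appeared to shift (not re-measured at the end); and I viewed 11 pictures, one over the limit of 10.

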